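# Find the heavy side of a vibrator drum

### The arm

A 6-joint arm with a two-finger parallel gripper is mounted at the origin on a cart in front of the work surface, level with it; the furniture and walls round the work are solid. World frame = base frame: x ahead of the robot, y to its left, z up, the work surface at z = 0. Lengths are in m, angles in rad, forces in N, time in s.
With the tool pointing down it reaches from about 0.25 to 0.775 m from the base axis. Payload 4 kg.
Tool frame: the origin (TCP) lies on the centre line of the jaws, within the pads' length; the fingertips stand 25 mm ahead of it and the grasp point (between the pads) lies 6 mm ahead of it; z points along the fingers, y is the line along which they close (so a half turn about z gives the same grasp; the last joint's range is limited). The gripper opens to 94 mm and grips with 3 to 60 N. Pads are 16 mm wide; open, the fingers measure 119 mm over their backs; the gripper's body (75 mm by 177 mm) begins 78 mm behind the grasp point.
Start: joints at [-0.103, 0.087, 1.371, -0, 1.684, -0.103], TCP at [0.55, -0, 0.231] pointing down, gripper open.
Joint ranges: [-3.1, 3.1], [-0.76, 2.03], [0.27, 2.55], [-1.08, 4.22], [0.17, 2.65], [-2.57, 2.57]. Speed limits (rad/s): [2.79, 2.79, 3.14, 3.14, 3.14, 3.14].

### API

Orientations are given as [roll, pitch, yaw] about the fixed x, y, z axes, in that order (R = Rz(yaw) Ry(pitch) Rx(roll)).
In Python, from bench import robot, imaging gives the robot as it stands. The module is installed in compiled form; this text tells all that it offers.
- The arm moves only by the tool drive_tool, never from a script. Its argument "series" is a list of rows, each a list of 3 entries, a list of its own where there are three numbers: the finger opening in m, from 0 to 0.094, then the shift along the tool's x, y, z in m, then the turn, a rotation vector about the tool's x, y, z in rad. A call has 1 to 5 rows; each row is the pose to reach, as a shift and turn from the pose commanded when the call began, along the tool's axes at that moment; what a row does not reach only later rows make up. A row lasts 1/8 s, in which the tool goes at most 62.5 mm and 10.7 degrees, less where a joint would pass 70% of its speed; a pose out of reach is approached as far as the arm can. A call with a gripper value outside its range is refused whole. The fingers move at their own pace and stop on an object; the grip force is fixed at half the most. Time passes only in rows, so rows that repeat a pose let the fingers close. It gives the time, the measured TCP pose, the force, the opening and the grip force at its end, in the units of the state.
- robot.get_obs(): the state, without advancing time (a new reading comes with each control period).
- imaging.snapshot(name): name is "scene" or "side" or "wrist"; returns the picture (420x560x3 uint8, red, green, blue); there is no depth.
- imaging.get_calibration(name): a dict with "intrinsics" (3x3 intrinsics, pixels), "k1" (the pictures are not rectified: a ray, as slopes to the right and down, at radius r is drawn at 1 + k1 r^2 times it, then the intrinsics apply), "position" and "rotation" of the camera in the world. Camera axes: x right, y up, looking along -z (the intrinsics and any distortion apply to the point x, -y, -z); pixel columns grow to the right and rows downward; lengths in m; the calibration is good to about 2 mm. A picture is of the moment at which its call begins: read the wrist's pose just before it. get_calibration takes no time and is no camera call; for the wrist camera it gives the pose at the moment of the call.
- robot.close_job(): hands the job in; it is judged then, once.
The state is a dict: "time": time; "joint_positions": joint angles; "qvel": joint speeds; "joint_torque": joint torques, N m; "tool_pos": TCP position; "ee_rot": TCP orientation; "wrist_force": force on the tool from outside, world axes, zero at the start; "wrist_torque": the same for the moment, N m; "width": finger opening in m; "finger_force": force on a finger pad.
Only numpy, scipy, OpenCV 4.12 (cv2) and the standard library are available. Lean on these libraries where they do the work, as an engineer would, in place of code of your own. Each camera call takes 0.05 s, during which the arm holds its last target. There are 200 camera calls.

### The job

The drum of this vibrating unit has a weight sealed inside it, and nothing on the outside shows on which side. Lift the loose yellow guard off the unit and set it feet down on the bare bench beside it, then take hold of the drum, turn it gently by hand and feel for its heavy side. Bring the heavy side straight down and finish while still holding the drum there, motionless, so that I can punch a mark on top of it; leave the other things on the bench alone.

Things in the scene. Friction and masses are not known exactly. Their poses are not given: they have to be found in the camera images.
- unit: vibrating unit of a parts tumbler, fixed to the bench: green casing on a dark base 190 x 190 mm. Origin: centre of its underside; y runs along the level shaft, 105 mm above the bench. Casing 100 mm (y) x 145 mm (x), open above shaft height; its side flanges reach x = +-91 mm at 105 mm height
- pulley (a point): centre of the aluminium belt pulley, 62 mm across, 20 mm wide, fast on the shaft, 94 mm from the drum's centre towards the unit's +y; this point does not turn. The two dark bearing blocks take up y = 57 to 79 mm on either side of the drum's centre, up to 132 mm above the bench
- guard: loose yellow half-round guard, 0.45 kg, 183 (x) x 100 (y) x 108 mm high, over the upper half of the drum, its two flat flanges resting on the casing's, unfastened. Origin: centre of its underside, at shaft height when in place; z up, y along the shaft. It must rise more than 65 mm to clear the drum
- guard_handle (a point): middle of the guard's black bridge handle, 101 mm above the guard's underside: a bar along the guard's x, 92 mm long, 16 mm wide (y), 14 mm high, on posts at x = +-38 mm, with 22 mm of air between bar and crown
- drum (a joint): angle (rad) of the drum on its shaft, no stops; it grows as the drum's top moves towards the unit's +x. At 0 the yellow paint line across the rim is on top. That old assembly mark says nothing of the heavy side, which differs each time. Seals drag with about 0.5 N m, so the drum stays wherever it is left
- drum_centre (a point): centre of the drum, on the shaft; does not turn, axes as the unit's. The drum is a plain steel disc 120 mm in diameter, 32 mm wide (y), with flat faces 30 to 58 mm from the axis; upper half bare once the guard is off, 30 mm free either side. The hidden weight pulls with 0.34 to 0.44 N m when level with the shaft; it starts over 45 degrees from the bottom
- screwdriver_0: screwdriver with a red handle, 28 x 215 x 25 mm, lying; origin at the centre of its underside. Not part of the job
- tape_measure: yellow pocket tape measure, 37 x 78 x 62 mm, standing; origin at the centre of its underside. Not part of the job
- spirit_level: white spirit level, 22 x 230 x 42 mm; origin at the centre of its underside. Not part of the job
- tin_1: small food tin, 58 mm across, 72 mm tall; origin at the centre of its underside. Not part of the job
- tape_1: roll of cream masking tape lying flat, 104 mm across, 25 mm high; origin at the centre of its underside. Not part of the job
- sanding_block: brown sanding block, 62 x 111 x 32 mm; origin at the centre of its underside. Not part of the job

How it is judged:
By the outcome, as a careful person would: the job done as asked, in the order asked, and still so for the second after the job is handed in, while the arm keeps its last pose, push and grip.
It also fails if it takes over 72 s, if anything falls off the work surface, if the arm or the gripper's body presses on something with over 40 N, if the wrist force passes 120 N, or if a joint passes its speed limit or range.

## Working session

There is one attempt and no reset: what is moved stays moved. The work goes in short steps, Python scripts to look and compute and a tool call to move; the robot and the scene stay as the last step left them, time stands still between calls to the robot, and variables do not carry over. Pictures are saved under pics/ and viewed, at most 10 in all, crops included, and the job is handed in when it is done.

Besides the shell and the picture viewer there is one more tool, called as name(argument=value, ...) on one line, values as JSON. drive_tool: Moves the arm, as the interface text tells. Its arguments: {"type":"object","properties":{"series":{"type":"array"}},"required":["series"]}

```bash
mkdir -p pics; cat > h.py <<'E'
import numpy as np, cv2
from scipy.spatial.transform import Rotation as R
from bench import robot, imaging
def snap(n,f):
    im=imaging.snapshot(n); cv2.imwrite('pics/'+f,im[:,:,::-1]); return im
def ray(n,px,c=None):
    c=c or imaging.get_calibration(n); K=np.array(c['intrinsics']); d=np.linalg.inv(K)@[px[0],px[1],1]
    u=d[:2].copy(); 
    for _ in range(20): u=d[:2]/(1+c['k1']*(u@u))
    return np.array(c['position']), np.array(c['rotation'])@[u[0],-u[1],-1]
def atz(n,px,z,c=None):
    p,v=ray(n,px,c); return p+v*(z-p[2])/v[2]
def proj(n,P,c=None):
    c=c or imaging.get_calibration(n); q=np.array(c['rotation']).T@(np.array(P)-c['position']); u=np.array([q[0],-q[1]])/-q[2]
    u=u*(1+c['k1']*(u@u)); K=np.array(c['intrinsics']); return (K@[u[0],u[1],1])[:2]
E
python3 - <<'E'
from h import *
print(robot.get_obs())
for n in('scene','side'):
    snap(n,n+'0.png'); print(imaging.get_calibration(n))
a=[cv2.imread(f'pics/{n}0.png') for n in('scene','side')]
E
```

```text
{'time': 0.0, 'joint_positions': array([-1.03108725e-01,  8.79727568e-02,  1.37220942e+00,  2.20384814e-05,
        1.68358984e+00, -1.03084765e-01]), 'qvel': array([ 0.00030784, -0.00038224, -0.00133481, -0.00053477, -0.00079594,
       -0.00020913]), 'joint_torque': array([ 1.28542815e-03, -3.40182602e+01, -3.02423716e+01,  7.18220207e-02,
        3.29729996e-02, -1.13141955e-04]), 'tool_pos': array([5.49524132e-01, 4.69915104e-05, 2.29317153e-01]), 'ee_rot': array([-3.13942712e+00, -2.46048439e-04,  1.57077456e+00]), 'wrist_force': array([ 0.1136816 , -0.7990942 , -0.20408825]), 'wrist_torque': array([-0.03831693,  0.01655862,  0.00201674]), 'finger_force': 0.0, 'width': 0.09396944650390583}
{'intrinsics': array([[524.39932927,   0.        , 279.43307922],
       [  0.        , 524.39932927, 214.8676078 ],
       [  0.        ,   0.        ,   1.        ]]), 'k1': -0.07348177155943007, 'position': array([0.19457796, 0.80005833, 1.09958668]), 'rotation': array([ 0.79580273,  0.01395288, -2.68343693])}
{'intrinsics': array([[530.33911628,   0.        , 279.64482496],
       [  0.        , 530.33911628, 208.36508238],
       [  0.        ,   0.        ,   1.        ]]), 'k1': -0.13692494793905155, 'position': array([-0.37006793, -0.45744084,  1.25600186]), 'rotation': array([ 0.77453307,  0.00435462, -1.17529256])}
```

View pics/scene0.png

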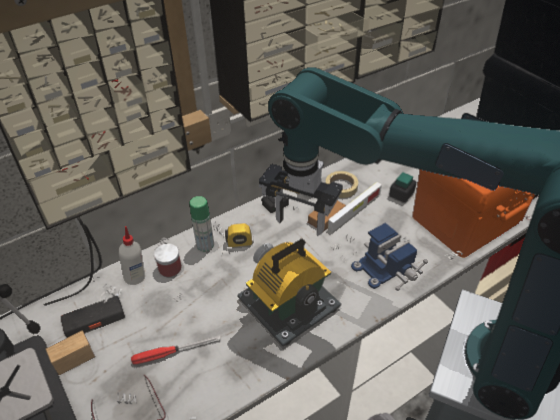

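View pics/side0.png

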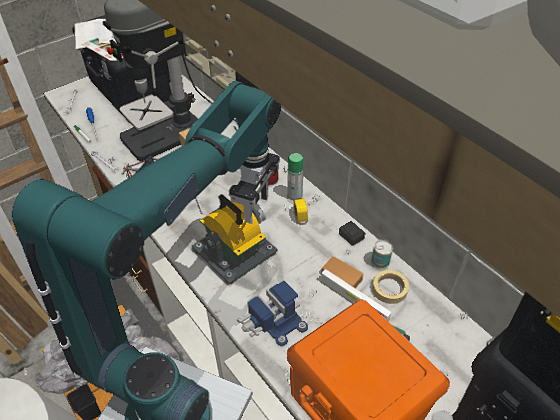

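The scene shows the unit with its yellow guard near (290,285), and the handle near (290,255). In the side view it is near (235,235). A zoomed view of both comes next.

```bash
sed -i "s/^def snap/def rot(c): return R.from_euler('xyz',c['rotation']).as_matrix()\ndef snap/; s/np.array(c\['rotation'\])/rot(c)/g" h.py
python3 - <<'E'
import cv2,numpy as np
a=cv2.imread('pics/scene0.png')[225:355,225:355]; b=cv2.imread('pics/side0.png')[180:310,175:305]
o=np.hstack([cv2.resize(i,(400,400),interpolation=cv2.INTER_CUBIC) for i in(a,b)])
cv2.imwrite('pics/crop1.png',o)
E
```

```text
(no output)
```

View pics/crop1.png

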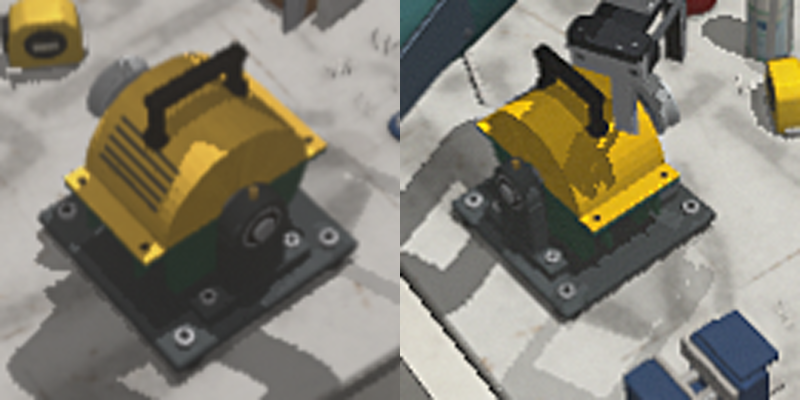

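```bash
python3 - <<'E'
from h import *
s=130/400
S=lambda p:(225+p[0]*s,225+p[1]*s); D=lambda p:(175+p[0]*s,180+p[1]*s)
for nm,n,f,z,ps in [('base','scene',S,0.01,[(40,217),(178,372),(357,245)]),('base','side',D,0.01,[(52,215),(168,318),(317,215)]),
 ('handle top','scene',S,.213,[(155,100),(237,47)]),('handle','side',D,.21,[(542,50),(600,100)] and [(142,50),(203,98)]),
 ('guard flange','scene',S,.11,[(65,170),(150,260),(325,148)]),('guardfl','side',D,.11,[(192,222),(280,175)]),
 ('tapem','scene',S,.0,[(45,75)]),('pulley','scene',S,.105,[(110,90)])]:
    print(nm,n,[np.round(atz(n,f(p),z),3)[:2].tolist() for p in ps])
for nm,px,z in [('driver',(138,358),.01),('driver',(220,338),.01),('tin',(168,272),0),('can',(205,245),0),('level',(330,228),.02),('level',(381,185),.02),('block',(312,222),0),('tape',(342,182),.0),('vise',(355,265),0),('vise',(415,280),0),('black',(65,330),0),('black',(123,312),0),('edge',(335,345),0),('edge',(240,404),0),('bottle',(133,277),0),('wallfoot',(60,300),0)]: print(nm,np.round(atz('scene',px,z),3)[:2])
E
```

```text
base scene [[0.665, 0.121], [0.496, 0.204], [0.416, 0.033]]
base side [[0.486, 0.198], [0.417, 0.034], [0.587, -0.046]]
handle top scene [[0.554, 0.119], [0.522, 0.046]]
handle side [[0.554, 0.113], [0.52, 0.034]]
guard flange scene [[0.627, 0.135], [0.529, 0.182], [0.453, 0.027]]
guardfl side [[0.459, 0.023], [0.542, -0.029]]
tapem scene [[0.745, -0.028]]
pulley scene [[0.636, 0.043]]
driver [0.788 0.384]
driver [0.642 0.251]
tin [0.88  0.129]
can [0.842 0.001]
level [ 0.541 -0.196]
level [ 0.468 -0.438]
block [ 0.605 -0.214]
tape [ 0.591 -0.421]
vise [ 0.432 -0.113]
vise [ 0.269 -0.133]
black [1.007 0.399]
black [0.909 0.289]
edge [0.387 0.142]
edge [0.52  0.373]
bottle [0.956 0.185]
wallfoot [1.084 0.333]
```

drive_tool(series=[[0.094,[0,0,-0.05],[0,0,0]],[0.094,[0.03,0,-0.06],[0,0,0.14]],[0.094,[0.078,-0.011,-0.06],[0,0,0.29]],[0.094,[0.078,-0.011,-0.06],[0,0,0.428]],[0.094,[0.078,-0.011,-0.06],[0,0,0.428]]])

```text
time: 0.72
tool_pos: [0.5387, 0.0785, 0.29]
ee_rot: [-3.141, 0.001, 1.145]
wrist_force: [0.2, -0.4, -0.9]
width: 0.0936
finger_force: 0.0
```

```bash
python3 - <<'E'
from h import *
o=robot.get_obs(); print(o['time'],o['tool_pos'],o['ee_rot'],o['joint_positions'])
c=imaging.get_calibration('wrist'); w=snap('wrist','w1.png'); s=snap('scene','s1.png')
ux=np.array([-.415,-.91]);uy=np.array([.91,-.415])
def box(im,n,ctr,hx,hy,z,col,c=None):
    P=[proj(n,np.r_[np.array(ctr)+a*hx*ux+b*hy*uy,z],c) for a,b in((1,1),(1,-1),(-1,-1),(-1,1))]
    cv2.polylines(im,[np.int32(np.round(P))],True,col,1)
im=s.copy(); box(im,'scene',(.54,.077),.095,.095,0.01,(255,0,0)); box(im,'scene',(.568,.308),.0915,.05,0,(0,0,255)); box(im,'scene',(.54,.077),.0915,.05,.105,(0,255,0))
w2=w.copy(); box(w2,'wrist',(.54,.077),.046,.008,.213,(255,0,0),c)
o=np.hstack([cv2.resize(w2[:,:],(400,300)),cv2.resize(im[200:420,110:403],(400,300))])
cv2.imwrite('pics/c2.png',o[:,:,::-1])
E
```

```text
0.725 [0.53872927 0.07845434 0.29000767] [-3.14094040e+00  5.40159900e-04  1.14541148e+00] [ 4.05723108e-02  7.15972197e-02  1.27057679e+00 -1.94631889e-04
  1.80024404e+00  4.65913143e-01]
```

View pics/c2.png

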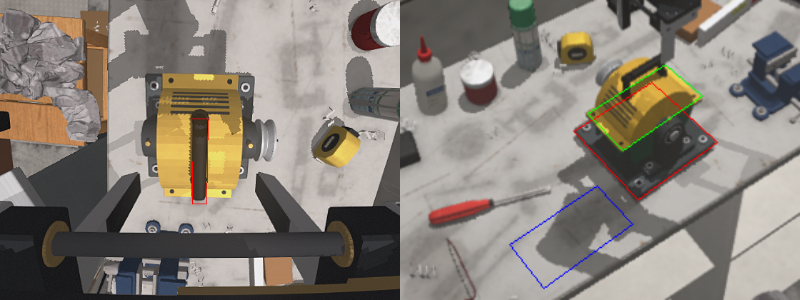

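The wrist view (left) has the handle at x 191–208, y 113–198, within 4 mm of the predicted box. In the scene the blue footprint for the guard lies on bare bench, clear of the screwdriver, the unit and the edge.

drive_tool(series=[[0.06,[0.003,0,0.05],[0,0,0]],[0.05,[0.003,0,0.077],[0,0,0]],[0.0,[0.003,0,0.077],[0,0,0]],[0.0,[0.003,0,0.077],[0,0,0]],[0.0,[0.003,0,0.077],[0,0,0]]])

```text
time: 1.45
tool_pos: [0.5413, 0.0806, 0.2157]
ee_rot: [3.138, -0.002, 1.143]
wrist_force: [-0.6, 0.1, 0.1]
width: 0.0475
finger_force: 0.0
```

drive_tool(series=[[0.0,[0,0,0],[0,0,0]],[0.0,[0,0,0],[0,0,0]],[0.0,[0,0,0],[0,0,0]]])

```text
time: 1.82
tool_pos: [0.5404, 0.0807, 0.2137]
ee_rot: [3.141, -0.0, 1.143]
wrist_force: [1.2, -0.7, 1.8]
width: 0.0177
finger_force: 2.0
```

drive_tool(series=[[0.0,[0,0,0],[0,0,0]],[0.0,[0,0,0],[0,0,0]],[0.0,[0,0,-0.02],[0,0,0]],[0.0,[0,0,-0.05],[0,0,0]],[0.0,[0,0,-0.09],[0,0,0]]])

```text
time: 2.45
tool_pos: [0.5389, 0.0808, 0.3012]
ee_rot: [-3.135, 0.003, 1.143]
wrist_force: [0.7, -0.3, -3.7]
width: 0.0156
finger_force: 29.9
```

drive_tool(series=[[0.0,[0.03,-0.01,0],[0,0,0]],[0.0,[0.08,-0.025,0],[0,0,0]],[0.0,[0.13,-0.04,0],[0,0,0]],[0.0,[0.18,-0.055,0],[0,0,0]],[0.0,[0.218,-0.0685,0],[0,0,0]]])

```text
time: 3.08
tool_pos: [0.5676, 0.3095, 0.3008]
ee_rot: [-3.138, 0.003, 1.144]
wrist_force: [0.7, 0.6, -5.1]
width: 0.0155
finger_force: 30.0
```

drive_tool(series=[[0.0,[0,0,0.04],[0,0,0]],[0.0,[0,0,0.09],[0,0,0]],[0.0,[0,0,0.14],[0,0,0]],[0.0,[0,0,0.165],[0,0,0]],[0.0,[0,0,0.18],[0,0,0]]])

```text
time: 3.7
tool_pos: [0.5664, 0.3068, 0.1193]
ee_rot: [-3.137, 0.005, 1.143]
wrist_force: [-0.6, 0.0, -4.0]
width: 0.016
finger_force: 30.0
```

drive_tool(series=[[0.0,[0,0,0.003],[0,0,0]],[0.0,[0,0,0.006],[0,0,0]],[0.0,[0,0,0.009],[0,0,0]],[0.0,[0,0,0.009],[0,0,0]]])

```text
time: 4.2
tool_pos: [0.5687, 0.3076, 0.1152]
ee_rot: [3.141, -0.001, 1.143]
wrist_force: [-0.8, 0.6, -4.3]
width: 0.0159
finger_force: 30.0
```

drive_tool(series=[[0.0,[0,0,0.002],[0,0,0]],[0.0,[0,0,0.004],[0,0,0]],[0.0,[0,0,0.005],[0,0,0]],[0.0,[0,0,0.005],[0,0,0]]])

```text
time: 4.7
tool_pos: [0.5683, 0.3075, 0.1093]
ee_rot: [-3.141, 0.0, 1.143]
wrist_force: [-0.7, -0.9, -4.4]
width: 0.0155
finger_force: 30.0
```

drive_tool(series=[[0.0,[0,0,0.001],[0,0,0]],[0.0,[0,0,0.002],[0,0,0]],[0.0,[0,0,0.003],[0,0,0]],[0.0,[0,0,0.003],[0,0,0]]])

```text
time: 5.2
tool_pos: [0.5686, 0.3077, 0.1086]
ee_rot: [3.141, -0.001, 1.143]
wrist_force: [-4.2, -1.6, 5.0]
width: 0.0157
finger_force: 30.0
```

drive_tool(series=[[0.05,[0,0,0],[0,0,0]],[0.05,[0,0,0],[0,0,0]],[0.05,[0,0,0],[0,0,0]],[0.05,[0,0,-0.03],[0,0,0]],[0.05,[0,0,-0.08],[0,0,0]]])

```text
time: 5.82
tool_pos: [0.5672, 0.3069, 0.1841]
ee_rot: [-3.138, 0.005, 1.143]
wrist_force: [0.6, -0.3, 0.4]
width: 0.0498
finger_force: 0.0
```

drive_tool(series=[[0.05,[0,0,-0.06],[0,0,0]],[0.05,[-0.05,0.015,-0.08],[0,0,0]],[0.05,[-0.1,0.03,-0.08],[0,0,0]],[0.05,[-0.15,0.045,-0.08],[0,0,0]],[0.05,[-0.2,0.0685,-0.08],[0,0,0]]])

```text
time: 6.45
tool_pos: [0.5473, 0.0958, 0.2667]
ee_rot: [3.141, -0.0, 1.144]
wrist_force: [0.5, -0.5, -0.3]
width: 0.0499
finger_force: 0.0
```

```bash
python3 - <<'E'
from h import *
o=robot.get_obs(); print(o['time'],o['tool_pos'],o['ee_rot'],o['joint_positions'],o['wrist_force'],o['wrist_torque'])
c=imaging.get_calibration('wrist'); w=snap('wrist','w2.png'); s=snap('scene','s2.png')
np.save('c.npy',c,allow_pickle=True)
cv2.imwrite('pics/c3.png',np.hstack([cv2.resize(w[50:300,100:420],(480,375)),cv2.resize(s[220:400,140:300],(320,375))])[:,:,::-1])
E
```

```text
6.45 [0.54733673 0.09576465 0.26670885] [ 3.14064807e+00 -4.54921996e-04  1.14363186e+00] [ 7.12026414e-02  9.50862557e-02  1.29106877e+00 -5.28015996e-05
  1.75439049e+00  4.98357657e-01] [ 0.50968723 -0.53249665 -0.27698752] [-0.02781193  0.02027003  0.01326502]
```

View pics/c3.png

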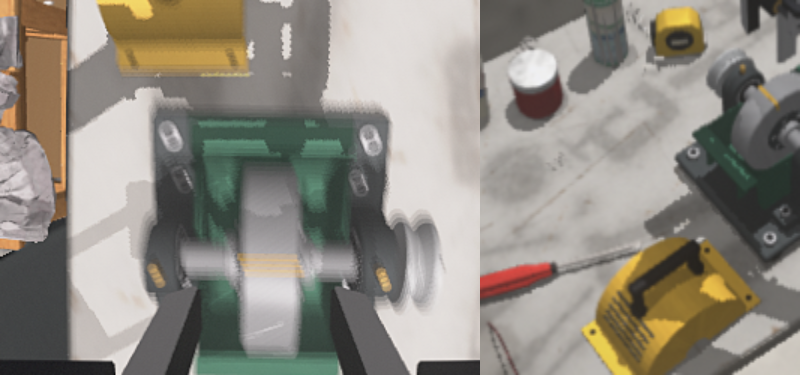

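The guard stands feet down on the bench. The wrist picture is blurred by motion, so I'll take a still one.

```bash
python3 - <<'E'
from h import *
c=imaging.get_calibration('wrist'); w=snap('wrist','w3.png'); np.save('c.npy',c,allow_pickle=True)
print(robot.get_obs()['tool_pos'])
w=imaging.snapshot('wrist'); 
cv2.imwrite('pics/c4.png',cv2.resize(w[90:300,180:400],(792,756),interpolation=cv2.INTER_CUBIC)[:600,:,::-1])
for P in [(.54,.077,.105),(.54,.0785,.105),(.54,.077,.165)]: print((proj('wrist',P,c)-[180,90])*3.6)
E
```

```text
[0.54786981 0.09483535 0.26658246]
[344.72789167 458.37371588]
[342.42228037 453.63286242]
[344.4099863  532.49689714]
```

View pics/c4.png

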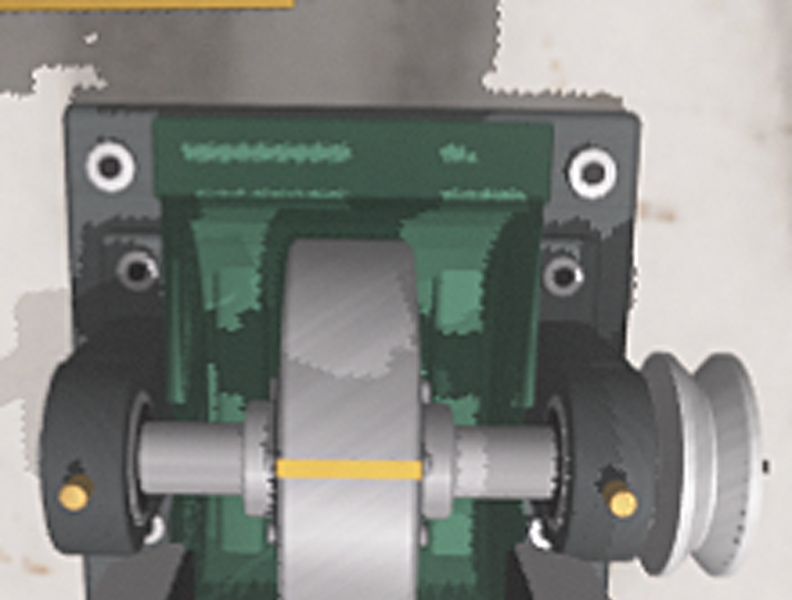

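drive_tool(series=[[0.052,[-0.019,0.001,0.03],[0,0,0]],[0.052,[-0.0194,0.0012,0.06],[0,0,0]],[0.052,[-0.0194,0.0012,0.085],[0,0,0]],[0.052,[-0.0194,0.0012,0.1046],[0,0,0]],[0.052,[-0.0194,0.0012,0.1046],[0,0,0]]])

```text
time: 7.28
tool_pos: [0.5396, 0.0805, 0.1597]
ee_rot: [-3.137, 0.002, 1.145]
wrist_force: [-1.2, 0.4, -0.1]
width: 0.0523
finger_force: 0.0
```

drive_tool(series=[[0.0,[0,0,0],[0,0,0]],[0.0,[0,0,0],[0,0,0]],[0.0,[0,0,0],[0,0,0]],[0.0,[0,0,0],[0,0,0]]])

```text
time: 7.78
tool_pos: [0.5407, 0.0797, 0.1632]
ee_rot: [3.142, -0.002, 1.143]
wrist_force: [-3.8, 3.0, 6.2]
width: 0.0319
finger_force: 30.0
```

```bash
cat > t.py <<'E'
from h import *
import json,sys
C=np.array([.541,.0766,.105]); uy=np.array([.911,-.413,0])
def rd():
    o=robot.get_obs(); Rm=R.from_euler('xyz',o['ee_rot']).as_matrix(); F=o['wrist_force'];M=o['wrist_torque']; z=Rm[:,2]
    tilt=np.arctan2(-z@[-.413,-.911,0],-z[2])  # tool lean towards unit +x
    d=o['tool_pos']-C
    r=dict(t=round(float(o['time']),3),tilt=round(float(np.degrees(tilt)),2),rad=round(float(np.linalg.norm(d-d@uy*uy)*1e3),1),Mraw=round(float(M@uy),3),MxF=round(float(np.cross(d,F)@uy),3),Ftan=round(float(F@np.cross(uy,d/np.linalg.norm(d))),2),Frad=round(float(F@d/np.linalg.norm(d)),2),Fy=round(float(F@uy),2),w=round(float(o['width']),4),j=np.round(o['joint_positions'],2).tolist())
    print(r); open('log.txt','a').write(json.dumps(r)+'\n')
rd()
E
python3 t.py
```

```text
{'t': 7.775, 'tilt': 0.11, 'rad': 58.3, 'Mraw': 0.265, 'MxF': -0.054, 'Ftan': -0.92, 'Frad': 6.37, 'Fy': -4.71, 'w': 0.0319, 'j': [0.04, 0.1, 1.49, 0.0, 1.55, 0.47]}
```

drive_tool(series=[[0.0,[-0.00298,0,0.0001],[0,0.0524,0]],[0.0,[-0.00596,0,0.0003],[0,0.1047,0]],[0.0,[-0.00892,0,0.0007],[0,0.1571,0]],[0.0,[-0.01185,0,0.00125],[0,0.2094,0]],[0.0,[-0.01475,0,0.00194],[0,0.2618,0]]])

```text
time: 8.4
tool_pos: [0.5343, 0.0661, 0.1613]
ee_rot: [3.142, -0.265, 1.143]
wrist_force: [-6.6, 3.1, 5.0]
width: 0.0318
finger_force: 30.0
```

```bash
python3 t.py
```

```text
{'t': 8.4, 'tilt': 15.19, 'rad': 57.6, 'Mraw': 0.227, 'MxF': -0.068, 'Ftan': -1.18, 'Frad': 5.12, 'Fy': -7.26, 'w': 0.0318, 'j': [-0.14, 0.0, 1.62, 0.26, 1.45, 0.27]}
```

drive_tool(series=[[0.0,[-0.00298,0,0.0001],[0,0.0524,0]],[0.0,[-0.00596,0,0.0003],[0,0.1047,0]],[0.0,[-0.00892,0,0.0007],[0,0.1571,0]],[0.0,[-0.01185,0,0.00125],[0,0.2094,0]],[0.0,[-0.01475,0,0.00194],[0,0.2618,0]]])

```text
time: 9.02
tool_pos: [0.5283, 0.0535, 0.1556]
ee_rot: [-3.141, -0.526, 1.144]
wrist_force: [-6.7, 3.1, 4.9]
width: 0.0319
finger_force: 30.1
```

```bash
python3 t.py
```

```text
{'t': 9.025, 'tilt': 30.17, 'rad': 57.0, 'Mraw': 0.193, 'MxF': -0.129, 'Ftan': -2.27, 'Frad': 4.63, 'Fy': -7.39, 'w': 0.0319, 'j': [-0.32, -0.03, 1.73, 0.53, 1.41, 0.02]}
```

drive_tool(series=[[0.0,[-0.00298,0,0.0001],[0,0.0524,0]],[0.0,[-0.00596,0,0.0003],[0,0.1047,0]],[0.0,[-0.00892,0,0.0007],[0,0.1571,0]],[0.0,[-0.01185,0,0.00125],[0,0.2094,0]],[0.0,[-0.01475,0,0.00194],[0,0.2618,0]]])

```text
time: 9.65
tool_pos: [0.5232, 0.0427, 0.1465]
ee_rot: [-3.141, -0.788, 1.145]
wrist_force: [-7.7, 1.9, 5.7]
width: 0.0317
finger_force: 30.1
```

```bash
python3 t.py
```

```text
{'t': 9.65, 'tilt': 45.17, 'rad': 56.4, 'Mraw': 0.286, 'MxF': -0.158, 'Ftan': -2.8, 'Frad': 5.45, 'Fy': -7.8, 'w': 0.0317, 'j': [-0.5, -0.0, 1.83, 0.79, 1.44, -0.23]}
```

drive_tool(series=[[0.0,[-0.00298,0,0.0001],[0,0.0524,0]],[0.0,[-0.00596,0,0.0003],[0,0.1047,0]],[0.0,[-0.00892,0,0.0007],[0,0.1571,0]],[0.0,[-0.01185,0,0.00125],[0,0.2094,0]],[0.0,[-0.01475,0,0.00194],[0,0.2618,0]]])

```text
time: 10.28
tool_pos: [0.5193, 0.0343, 0.1346]
ee_rot: [3.141, -1.05, 1.145]
wrist_force: [-8.2, 1.6, 7.1]
width: 0.032
finger_force: 30.1
```

```bash
python3 t.py
```

```text
{'t': 10.275, 'tilt': 60.19, 'rad': 55.9, 'Mraw': 0.414, 'MxF': -0.282, 'Ftan': -5.04, 'Frad': 5.75, 'Fy': -8.1, 'w': 0.032, 'j': [-0.63, 0.1, 1.9, 1.02, 1.52, -0.48]}
```

drive_tool(series=[[0.0,[0.00298,0,0.0001],[0,-0.0524,0]],[0.0,[0.00596,0,0.0003],[0,-0.1047,0]],[0.0,[0.00892,0,0.0007],[0,-0.1571,0]],[0.0,[0.01185,0,0.00125],[0,-0.2094,0]],[0.0,[0.01475,0,0.00194],[0,-0.2618,0]]])

```text
time: 10.9
tool_pos: [0.5216, 0.0393, 0.141]
ee_rot: [-3.137, -0.773, 1.139]
wrist_force: [-7.6, -7.7, -5.6]
width: 0.032
finger_force: 30.0
```

```bash
python3 t.py
```

```text
{'t': 10.9, 'tilt': 44.29, 'rad': 55.3, 'Mraw': -2.109, 'MxF': 0.603, 'Ftan': 10.89, 'Frad': 4.2, 'Fy': -3.78, 'w': 0.032, 'j': [-0.5, -0.0, 1.84, 0.78, 1.43, -0.23]}
```

drive_tool(series=[[0.0,[0.00298,0,0.0001],[0,-0.0524,0]],[0.0,[0.00596,0,0.0003],[0,-0.1047,0]],[0.0,[0.00892,0,0.0007],[0,-0.1571,0]],[0.0,[0.01185,0,0.00125],[0,-0.2094,0]],[0.0,[0.01475,0,0.00194],[0,-0.2618,0]]])

```text
time: 11.52
tool_pos: [0.5261, 0.0488, 0.1506]
ee_rot: [-3.138, -0.51, 1.14]
wrist_force: [-9.0, -9.7, -2.9]
width: 0.0321
finger_force: 30.0
```

```bash
python3 t.py
```

```text
{'t': 11.525, 'tilt': 29.2, 'rad': 55.4, 'Mraw': -2.319, 'MxF': 0.666, 'Ftan': 12.02, 'Frad': 4.93, 'Fy': -4.22, 'w': 0.0321, 'j': [-0.33, -0.03, 1.74, 0.51, 1.41, 0.03]}
```

```bash
cat >> t.py <<'E'
def m():
    o=robot.get_obs(); Rm=R.from_euler('xyz',o['ee_rot']).as_matrix(); z=Rm[:,2]; t=np.cross(uy,-z)
    F=o['wrist_force']; return o['wrist_torque']@uy+.247*F@t, F@t, o['wrist_torque']@uy
for k in range(3):
    print(np.round(m(),3)); imaging.snapshot('side')
print(np.round(m(),3))
E
```

drive_tool(series=[[0.0,[0.00298,0,0.0001],[0,-0.0524,0]],[0.0,[0.00596,0,0.0003],[0,-0.1047,0]],[0.0,[0.00892,0,0.0007],[0,-0.1571,0]],[0.0,[0.01185,0,0.00125],[0,-0.2094,0]],[0.0,[0.01475,0,0.00194],[0,-0.2618,0]]])

```text
time: 12.15
tool_pos: [0.5317, 0.0606, 0.1577]
ee_rot: [-3.138, -0.247, 1.14]
wrist_force: [-9.2, -10.8, -0.7]
width: 0.0318
finger_force: 30.0
```

```bash
python3 t.py
```

```text
{'t': 12.15, 'tilt': 14.17, 'rad': 55.8, 'Mraw': -2.332, 'MxF': 0.73, 'Ftan': 13.08, 'Frad': 3.99, 'Fy': -3.98, 'w': 0.0318, 'j': [-0.14, 0.01, 1.62, 0.24, 1.45, 0.27]}
[ 0.972 13.376 -2.332]
[ 0.293 13.123 -2.948]
[ 0.521 13.138 -2.724]
[-0.023 10.75  -2.678]
```

drive_tool(series=[[0.0,[0.00298,0,0.0001],[0,-0.0524,0]],[0.0,[0.00596,0,0.0003],[0,-0.1047,0]],[0.0,[0.00892,0,0.0007],[0,-0.1571,0]],[0.0,[0.01185,0,0.00125],[0,-0.2094,0]],[0.0,[0.01475,0,0.00194],[0,-0.2618,0]]])

```text
time: 12.92
tool_pos: [0.5378, 0.0735, 0.1608]
ee_rot: [-3.139, 0.015, 1.139]
wrist_force: [-7.9, -11.0, 1.2]
width: 0.0319
finger_force: 30.0
```

```bash
python3 t.py
```

```text
{'t': 12.925, 'tilt': -0.87, 'rad': 56.0, 'Mraw': -2.432, 'MxF': 0.735, 'Ftan': 13.12, 'Frad': 2.28, 'Fy': -2.7, 'w': 0.0319, 'j': [0.04, 0.1, 1.49, -0.01, 1.56, 0.47]}
[ 0.846 13.271 -2.432]
[ 0.69  14.939 -3.   ]
[ 0.417 12.983 -2.79 ]
[ 0.275 12.078 -2.709]
```

drive_tool(series=[[0.0,[0.00298,0,0.0001],[0,-0.0524,0]],[0.0,[0.00596,0,0.0003],[0,-0.1047,0]],[0.0,[0.00892,0,0.0007],[0,-0.1571,0]],[0.0,[0.01185,0,0.00125],[0,-0.2094,0]],[0.0,[0.01475,0,0.00194],[0,-0.2618,0]]])

```text
time: 13.7
tool_pos: [0.5441, 0.0867, 0.1605]
ee_rot: [-3.14, 0.277, 1.138]
wrist_force: [-8.1, -12.3, 4.1]
width: 0.0316
finger_force: 30.0
```

```bash
python3 t.py
```

```text
{'t': 13.7, 'tilt': -15.89, 'rad': 56.5, 'Mraw': -2.461, 'MxF': 0.851, 'Ftan': 15.05, 'Frad': 1.38, 'Fy': -2.25, 'w': 0.0316, 'j': [0.19, 0.24, 1.36, -0.23, 1.7, 0.61]}
[ 1.271 15.11  -2.461]
[ 0.765 15.483 -3.06 ]
[ 0.612 13.491 -2.72 ]
[ 0.706 14.067 -2.769]
```

drive_tool(series=[[0.0,[0.00298,0,0.0001],[0,-0.0524,0]],[0.0,[0.00596,0,0.0003],[0,-0.1047,0]],[0.0,[0.00892,0,0.0007],[0,-0.1571,0]],[0.0,[0.01185,0,0.00125],[0,-0.2094,0]],[0.0,[0.01475,0,0.00194],[0,-0.2618,0]]])

```text
time: 14.48
tool_pos: [0.5501, 0.0996, 0.1564]
ee_rot: [-3.141, 0.539, 1.136]
wrist_force: [-7.1, -12.4, 6.6]
width: 0.0316
finger_force: 30.0
```

```bash
python3 t.py
```

```text
{'t': 14.475, 'tilt': -30.86, 'rad': 57.1, 'Mraw': -2.568, 'MxF': 0.897, 'Ftan': 15.71, 'Frad': -0.17, 'Fy': -1.29, 'w': 0.0316, 'j': [0.3, 0.4, 1.23, -0.41, 1.87, 0.69]}
[ 1.293 15.631 -2.568]
[ 1.083 16.737 -3.051]
[ 0.754 13.664 -2.621]
[ 0.873 13.526 -2.468]
```

```bash
sed -i '/^for k/,$d' t.py; echo 'print(np.round(m(),3))' >> t.py
```

drive_tool(series=[[0.0,[-0.00298,0,0.0001],[0,0.0524,0]],[0.0,[-0.00596,0,0.0003],[0,0.1047,0]],[0.0,[-0.00892,0,0.0007],[0,0.1571,0]],[0.0,[-0.01185,0,0.00125],[0,0.2094,0]],[0.0,[-0.01475,0,0.00194],[0,0.2618,0]]])

```text
time: 15.25
tool_pos: [0.5461, 0.0909, 0.1594]
ee_rot: [-3.141, 0.262, 1.141]
wrist_force: [-3.2, -4.1, -1.4]
width: 0.0321
finger_force: 30.0
```

```bash
python3 t.py
```

```text
{'t': 15.25, 'tilt': -15.03, 'rad': 56.5, 'Mraw': -0.999, 'MxF': 0.255, 'Ftan': 4.51, 'Frad': -2.71, 'Fy': -1.2, 'w': 0.0321, 'j': [0.19, 0.24, 1.36, -0.21, 1.69, 0.61]}
[ 0.122  4.536 -0.999]
```

drive_tool(series=[[0.0,[-0.00298,0,0.0001],[0,0.0524,0]],[0.0,[-0.00596,0,0.0003],[0,0.1047,0]],[0.0,[-0.00892,0,0.0007],[0,0.1571,0]],[0.0,[-0.01185,0,0.00125],[0,0.2094,0]],[0.0,[-0.01475,0,0.00194],[0,0.2618,0]]])

```text
time: 15.88
tool_pos: [0.5399, 0.078, 0.1608]
ee_rot: [-3.141, -0.0, 1.142]
wrist_force: [-2.9, -2.8, -2.3]
width: 0.0316
finger_force: 30.0
```

```bash
python3 t.py
```

```text
{'t': 15.875, 'tilt': 0.01, 'rad': 55.8, 'Mraw': -0.828, 'MxF': 0.207, 'Ftan': 3.7, 'Frad': -2.35, 'Fy': -1.54, 'w': 0.0316, 'j': [0.04, 0.1, 1.49, 0.0, 1.55, 0.47]}
[ 0.095  3.738 -0.828]
```

drive_tool(series=[[0.0,[-0.00298,0,0.0001],[0,0.0524,0]],[0.0,[-0.00596,0,0.0003],[0,0.1047,0]],[0.0,[-0.00892,0,0.0007],[0,0.1571,0]],[0.0,[-0.01185,0,0.00125],[0,0.2094,0]],[0.0,[-0.01475,0,0.00194],[0,0.2618,0]]])

```text
time: 16.5
tool_pos: [0.5338, 0.0652, 0.1586]
ee_rot: [-3.141, -0.263, 1.142]
wrist_force: [-3.0, 1.5, -5.5]
width: 0.0319
finger_force: 30.0
```

```bash
python3 t.py
```

```text
{'t': 16.5, 'tilt': 15.06, 'rad': 55.2, 'Mraw': -0.675, 'MxF': 0.067, 'Ftan': 1.22, 'Frad': -5.25, 'Fy': -3.39, 'w': 0.0319, 'j': [-0.14, 0.01, 1.62, 0.25, 1.44, 0.27]}
[-0.35   1.316 -0.675]
```

drive_tool(series=[[0.0,[-0.00298,0,0.0001],[0,0.0524,0]],[0.0,[-0.00596,0,0.0003],[0,0.1047,0]],[0.0,[-0.00892,0,0.0007],[0,0.1571,0]],[0.0,[-0.01185,0,0.00125],[0,0.2094,0]],[0.0,[-0.01475,0,0.00194],[0,0.2618,0]]])

```text
time: 17.12
tool_pos: [0.5282, 0.0533, 0.1528]
ee_rot: [-3.141, -0.526, 1.141]
wrist_force: [-2.3, 5.2, -6.4]
width: 0.0318
finger_force: 30.0
```

```bash
python3 t.py
```

```text
{'t': 17.125, 'tilt': 30.12, 'rad': 54.6, 'Mraw': -0.497, 'MxF': -0.011, 'Ftan': -0.21, 'Frad': -7.26, 'Fy': -4.26, 'w': 0.0318, 'j': [-0.32, -0.03, 1.74, 0.53, 1.4, 0.02]}
[-0.512 -0.06  -0.497]
```

drive_tool(series=[[0.0,[-0.00298,0,0.0001],[0,0.0524,0]],[0.0,[-0.00596,0,0.0003],[0,0.1047,0]],[0.0,[-0.00892,0,0.0007],[0,0.1571,0]],[0.0,[-0.01185,0,0.00125],[0,0.2094,0]],[0.0,[-0.01475,0,0.00194],[0,0.2618,0]]])

```text
time: 17.75
tool_pos: [0.5234, 0.0433, 0.1439]
ee_rot: [-3.14, -0.788, 1.141]
wrist_force: [-0.3, 8.4, -6.1]
width: 0.0323
finger_force: 30.0
```

```bash
python3 t.py
```

```text
{'t': 17.75, 'tilt': 45.15, 'rad': 54.1, 'Mraw': -0.346, 'MxF': -0.063, 'Ftan': -1.17, 'Frad': -9.43, 'Fy': -3.78, 'w': 0.0323, 'j': [-0.5, -0.0, 1.84, 0.8, 1.43, -0.23]}
[-0.588 -0.979 -0.346]
```

drive_tool(series=[[0.0,[-0.00298,0,0.0001],[0,0.0524,0]],[0.0,[-0.00596,0,0.0003],[0,0.1047,0]],[0.0,[-0.00892,0,0.0007],[0,0.1571,0]],[0.0,[-0.01185,0,0.00125],[0,0.2094,0]],[0.0,[-0.01475,0,0.00194],[0,0.2618,0]]])

```text
time: 18.38
tool_pos: [0.5198, 0.0355, 0.1326]
ee_rot: [-3.14, -1.05, 1.141]
wrist_force: [2.2, 11.8, -3.8]
width: 0.0321
finger_force: 30.0
```

```bash
python3 t.py
```

```text
{'t': 18.375, 'tilt': 60.17, 'rad': 53.8, 'Mraw': -0.112, 'MxF': -0.147, 'Ftan': -2.72, 'Frad': -11.87, 'Fy': -2.88, 'w': 0.0321, 'j': [-0.63, 0.1, 1.91, 1.02, 1.51, -0.48]}
[-0.732 -2.511 -0.112]
```

```bash
cat > fit.py <<'E'
import json,numpy as np
from scipy.optimize import least_squares
D=[json.loads(l) for l in open('log.txt')][1:]
ang=np.array([d['tilt'] for d in D]); M=np.array([d['Mraw'] for d in D]); F=np.array([d['Ftan'] for d in D])
dr=np.array([1]*4+[-1]*6+[1]*6)[:len(D)]
for w in (range(len(D)),range(4,len(D))):
  w=np.array(list(w))
  def res(p):
    L,f,A,b=p; T=M+L*F
    return np.r_[(T+dr*f-A*np.sin(b-np.radians(ang)))[w]/.12,(A-.39)/.03,(f-.5)/.05,(L-.24)/.02]
  s=least_squares(res,[.24,.5,.39,.8]); cov=np.linalg.inv(s.jac.T@s.jac)
  print(np.round(s.x,3),np.degrees(s.x[3]),np.degrees(cov[3,3]**.5),np.round(s.fun*.12,2)[:-3])
E
python3 fit.py
```

```text
[0.223 0.437 0.417 0.62 ] 35.54292192234404 6.910503697208694 [ 0.26  0.08  0.17 -0.1  -0.05 -0.12 -0.   -0.19  0.14  0.12  0.12  0.19
 -0.11 -0.15 -0.1  -0.11]
[0.219 0.44  0.41  0.452] 25.89949709766298 9.37672108936639 [-0.04 -0.11  0.01 -0.19  0.12  0.09  0.16  0.24 -0.04 -0.07 -0.03 -0.04]
```

```bash
cat > b.py <<'E'
from h import *
import sys
C=np.array([.5405,.0795,.105]); uy=np.array([.911,-.413,0])
def m(L=.19):
    o=robot.get_obs(); Rm=R.from_euler('xyz',o['ee_rot']).as_matrix(); z=Rm[:,2]; d=o['tool_pos']-z*L-C; F=o['wrist_force']; 
    tilt=np.degrees(np.arctan2(-z@[-.413,-.911,0],-z[2])); t=np.cross(uy,-z); dt=o['tool_pos']-C
    return np.array([o['time'],tilt,o['wrist_torque']@uy, F@t, F@-z, F@uy, np.cross(d,F)@uy+o['wrist_torque']@uy, dt@t*1e3, dt@-z*1e3])
n=int(sys.argv[1]); A=[]
for k in range(n): A.append(m()); imaging.snapshot('side') if n>1 else 0
A=np.array(A); print('t tilt M Ft Fr Fy T lat rad',np.round(A.mean(0),3)); 
if n>1: print('sd',np.round(A.std(0)[2:7],3))
else: open('log2.txt','a').write(' '.join(f'{v:.4f}' for v in A[0])+' '+sys.argv[2]+'\n')
E
```

drive_tool(series=[[0.052,[0,0,0],[0,0,0]],[0.052,[0,0,0],[0,0,0]],[0.052,[0,0,0],[0,0,0]],[0.052,[0,0,0],[0,0,0]]])

```text
time: 18.88
tool_pos: [0.5207, 0.0337, 0.134]
ee_rot: [3.138, -1.047, 1.146]
wrist_force: [0.4, 0.2, -0.3]
width: 0.0518
finger_force: 0.0
```

```bash
python3 b.py 16
```

```text
t tilt M Ft Fr Fy T lat rad [ 1.9250e+01  5.9999e+01 -3.4800e-01  3.8000e-02  8.8000e-02 -2.2900e-01
 -3.3800e-01  1.7100e-01  5.7363e+01]
sd [0.037 0.398 0.492 0.475 0.114]
```

drive_tool(series=[[0.052,[0.00298,0,0.0001],[0,-0.0524,0]],[0.052,[0.00596,0,0.0003],[0,-0.1047,0]],[0.052,[0.00892,0,0.0007],[0,-0.1571,0]],[0.052,[0.01185,0,0.00125],[0,-0.2094,0]],[0.052,[0.01475,0,0.00194],[0,-0.2618,0]]])

```text
time: 20.3
tool_pos: [0.524, 0.0423, 0.1454]
ee_rot: [3.142, -0.784, 1.143]
wrist_force: [-0.2, -0.3, 0.5]
width: 0.0521
finger_force: 0.0
```

```bash
python3 b.py 1 free; python3 b.py 16
```

```text
t tilt M Ft Fr Fy T lat rad [ 2.0300e+01  4.4918e+01 -3.0700e-01 -1.0000e-01  5.6100e-01 -4.7000e-02
 -3.3200e-01  2.9900e-01  5.7286e+01]
t tilt M Ft Fr Fy T lat rad [ 2.0675e+01  4.5012e+01 -3.0400e-01 -1.4700e-01 -2.7000e-02  1.3600e-01
 -3.4000e-01  3.4300e-01  5.7201e+01]
sd [0.035 0.675 0.41  0.52  0.163]
```

```bash
sed -i "s/^dr=/M=M+.415*np.sin(np.radians(ang))\ndr=/" fit.py; python3 fit.py
```

```text
[0.235 0.472 0.399 1.316] 75.3998981493187 8.11141852098489 [ 0.18  0.06  0.19 -0.05  0.07 -0.05  0.03 -0.21  0.1   0.06  0.03  0.13
 -0.15 -0.15 -0.06 -0.03]
[0.234 0.483 0.39  1.169] 66.98699436728313 9.527611697236496 [ 0.09 -0.03  0.03 -0.22  0.07  0.02  0.04  0.16 -0.11 -0.09  0.01  0.05]
```

drive_tool(series=[[0.052,[0.00298,0,0.0001],[0,-0.0524,0]],[0.052,[0.00596,0,0.0003],[0,-0.1047,0]],[0.052,[0.00892,0,0.0007],[0,-0.1571,0]],[0.052,[0.01185,0,0.00125],[0,-0.2094,0]],[0.052,[0.01475,0,0.00194],[0,-0.2618,0]]])

```text
time: 21.72
tool_pos: [0.529, 0.0531, 0.1545]
ee_rot: [3.141, -0.522, 1.143]
wrist_force: [1.0, -0.1, 0.2]
width: 0.0521
finger_force: 0.0
```

```bash
python3 b.py 12
```

```text
t tilt M Ft Fr Fy T lat rad [ 2.2000e+01  3.0011e+01 -2.2000e-01 -6.0000e-03 -1.1000e-02  1.3100e-01
 -2.2200e-01  2.9700e-01  5.7130e+01]
sd [0.03  0.679 0.455 0.418 0.154]
```

drive_tool(series=[[0.0,[0,0,0],[0,0,0]],[0.0,[0,0,0],[0,0,0]],[0.0,[0,0,0],[0,0,0]],[0.0,[0,0,0],[0,0,0]]])

```text
time: 22.82
tool_pos: [0.5282, 0.0533, 0.1542]
ee_rot: [-3.14, -0.524, 1.143]
wrist_force: [-4.9, -0.1, 2.5]
width: 0.032
finger_force: 30.0
```

drive_tool(series=[[0.0,[-0.001,0,0],[0,0.01745,0]],[0.0,[-0.00199,0,0],[0,0.0349,0]],[0.0,[-0.00298,0,0.0001],[0,0.05236,0]],[0.0,[-0.00398,0,0.00014],[0,0.0698,0]],[0.0,[-0.00497,0,0.00022],[0,0.0873,0]]])

```text
time: 23.45
tool_pos: [0.5266, 0.0498, 0.1517]
ee_rot: [-3.14, -0.613, 1.143]
wrist_force: [-5.8, 2.4, 3.2]
width: 0.0322
finger_force: 30.0
```

```bash
python3 b.py 1 1
```

```text
t tilt M Ft Fr Fy T lat rad [23.45  35.137 -0.157 -1.716  2.709 -6.253 -0.581 -0.069 57.082]
```

drive_tool(series=[[0.0,[-0.001,0,0],[0,0.01745,0]],[0.0,[-0.00199,0,0],[0,0.0349,0]],[0.0,[-0.00298,0,0.0001],[0,0.05236,0]],[0.0,[-0.00398,0,0.00014],[0,0.0698,0]],[0.0,[-0.00497,0,0.00022],[0,0.0873,0]]])

```text
time: 24.08
tool_pos: [0.5249, 0.0463, 0.1487]
ee_rot: [-3.14, -0.701, 1.142]
wrist_force: [-6.1, 3.7, 2.9]
width: 0.032
finger_force: 30.0
```

```bash
python3 b.py 1 1
```

```text
t tilt M Ft Fr Fy T lat rad [ 2.4075e+01  4.0148e+01 -5.4000e-02 -2.4710e+00  1.6440e+00 -7.1080e+00
 -6.6400e-01 -1.3500e-01  5.7094e+01]
```

drive_tool(series=[[0.0,[-0.001,0,0],[0,0.01745,0]],[0.0,[-0.00199,0,0],[0,0.0349,0]],[0.0,[-0.00298,0,0.0001],[0,0.05236,0]],[0.0,[-0.00398,0,0.00014],[0,0.0698,0]],[0.0,[-0.00497,0,0.00022],[0,0.0873,0]]])

```text
time: 24.7
tool_pos: [0.5234, 0.043, 0.1454]
ee_rot: [-3.14, -0.788, 1.143]
wrist_force: [-5.2, 3.1, 3.9]
width: 0.0318
finger_force: 30.0
```

```bash
python3 b.py 1 1
```

```text
t tilt M Ft Fr Fy T lat rad [ 2.4700e+01  4.5162e+01 -4.5000e-02 -3.2430e+00  2.2980e+00 -6.0430e+00
 -8.4500e-01 -2.7200e-01  5.7078e+01]
```

drive_tool(series=[[0.0,[-0.001,0,0],[0,0.01745,0]],[0.0,[-0.00199,0,0],[0,0.0349,0]],[0.0,[-0.00298,0,0.0001],[0,0.05236,0]],[0.0,[-0.00398,0,0.00014],[0,0.0698,0]],[0.0,[-0.00497,0,0.00022],[0,0.0873,0]]])

```text
time: 25.32
tool_pos: [0.5221, 0.0402, 0.1421]
ee_rot: [-3.14, -0.876, 1.143]
wrist_force: [-5.3, 4.2, 3.1]
width: 0.032
finger_force: 30.0
```

```bash
python3 b.py 1 1
```

```text
t tilt M Ft Fr Fy T lat rad [25.325 50.21   0.171 -3.448  0.712 -6.532 -0.681 -0.703 57.069]
```

drive_tool(series=[[0.0,[-0.001,0,0],[0,0.01745,0]],[0.0,[-0.00199,0,0],[0,0.0349,0]],[0.0,[-0.00298,0,0.0001],[0,0.05236,0]],[0.0,[-0.00398,0,0.00014],[0,0.0698,0]],[0.0,[-0.00497,0,0.00022],[0,0.0873,0]]])

```text
time: 25.95
tool_pos: [0.5208, 0.0376, 0.1383]
ee_rot: [-3.14, -0.964, 1.143]
wrist_force: [-5.5, 4.4, 5.0]
width: 0.0318
finger_force: 30.0
```

```bash
python3 b.py 1 1
```

```text
t tilt M Ft Fr Fy T lat rad [25.95  55.24   0.296 -5.113  1.389 -6.829 -0.965 -0.976 57.054]
```

drive_tool(series=[[0.0,[-0.001,0,0],[0,0.01745,0]],[0.0,[-0.00199,0,0],[0,0.0349,0]],[0.0,[-0.00298,0,0.0001],[0,0.05236,0]],[0.0,[-0.00398,0,0.00014],[0,0.0698,0]],[0.0,[-0.00497,0,0.00022],[0,0.0873,0]]])

```text
time: 26.58
tool_pos: [0.5197, 0.0352, 0.1343]
ee_rot: [-3.14, -1.052, 1.144]
wrist_force: [-5.2, 5.3, 5.3]
width: 0.0319
finger_force: 30.0
```

```bash
python3 b.py 1 1
```

```text
t tilt M Ft Fr Fy T lat rad [26.575 60.267  0.39  -5.961  0.335 -6.877 -1.082 -1.206 57.047]
```

drive_tool(series=[[0.0,[-0.001,0,0],[0,0.01745,0]],[0.0,[-0.00199,0,0],[0,0.0349,0]],[0.0,[-0.00298,0,0.0001],[0,0.05236,0]],[0.0,[-0.00398,0,0.00014],[0,0.0698,0]],[0.0,[-0.00497,0,0.00022],[0,0.0873,0]]])

```text
time: 27.2
tool_pos: [0.5187, 0.0331, 0.1301]
ee_rot: [-3.141, -1.139, 1.144]
wrist_force: [-4.9, 5.7, 5.4]
width: 0.0321
finger_force: 30.0
```

```bash
python3 b.py 1 1
```

```text
t tilt M Ft Fr Fy T lat rad [27.2   65.283  0.517 -6.211 -0.674 -6.785 -1.019 -1.363 57.067]
```

drive_tool(series=[[0.0,[0.001,0,0],[0,-0.01745,0]],[0.0,[0.00199,0,0],[0,-0.0349,0]],[0.0,[0.00298,0,0.0001],[0,-0.05236,0]],[0.0,[0.00398,0,0.00014],[0,-0.0698,0]],[0.0,[0.00497,0,0.00022],[0,-0.0873,0]]])

```text
time: 27.82
tool_pos: [0.5194, 0.0346, 0.1332]
ee_rot: [-3.14, -1.048, 1.143]
wrist_force: [-6.6, 2.4, 1.3]
width: 0.0323
finger_force: 30.0
```

```bash
python3 b.py 1 0
```

```text
t tilt M Ft Fr Fy T lat rad [ 2.7825e+01  6.0072e+01  2.5100e-01 -8.2900e-01  1.1340e+00 -6.9800e+00
  4.6000e-02  3.6000e-01  5.7044e+01]
```

drive_tool(series=[[0.0,[0.001,0,0],[0,-0.01745,0]],[0.0,[0.00199,0,0],[0,-0.0349,0]],[0.0,[0.00298,0,0.0001],[0,-0.05236,0]],[0.0,[0.00398,0,0.00014],[0,-0.0698,0]],[0.0,[0.00497,0,0.00022],[0,-0.0873,0]]])

```text
time: 28.45
tool_pos: [0.52, 0.036, 0.1356]
ee_rot: [-3.137, -0.957, 1.14]
wrist_force: [-6.9, -1.7, -1.1]
width: 0.0319
finger_force: 30.0
```

```bash
python3 b.py 1 -1
```

```text
t tilt M Ft Fr Fy T lat rad [28.45  54.827 -0.752  3.454  2.953 -5.563  0.093  2.749 56.927]
```

drive_tool(series=[[0.0,[0.001,0,0],[0,-0.01745,0]],[0.0,[0.00199,0,0],[0,-0.0349,0]],[0.0,[0.00298,0,0.0001],[0,-0.05236,0]],[0.0,[0.00398,0,0.00014],[0,-0.0698,0]],[0.0,[0.00497,0,0.00022],[0,-0.0873,0]]])

```text
time: 29.08
tool_pos: [0.5212, 0.0384, 0.1394]
ee_rot: [-3.138, -0.869, 1.14]
wrist_force: [-8.1, -3.4, -0.9]
width: 0.0318
finger_force: 30.0
```

```bash
python3 b.py 1 -1
```

```text
t tilt M Ft Fr Fy T lat rad [29.075 49.792 -0.866  4.792  4.341 -5.998  0.303  3.077 56.922]
```

drive_tool(series=[[0.0,[0.001,0,0],[0,-0.01745,0]],[0.0,[0.00199,0,0],[0,-0.0349,0]],[0.0,[0.00298,0,0.0001],[0,-0.05236,0]],[0.0,[0.00398,0,0.00014],[0,-0.0698,0]],[0.0,[0.00497,0,0.00022],[0,-0.0873,0]]])

```text
time: 29.7
tool_pos: [0.5224, 0.0411, 0.143]
ee_rot: [-3.138, -0.781, 1.14]
wrist_force: [-8.8, -3.3, -1.1]
width: 0.0318
finger_force: 30.0
```

```bash
python3 b.py 1 -1
```

```text
t tilt M Ft Fr Fy T lat rad [29.7   44.753 -1.063  5.474  3.879 -6.672  0.276  3.387 56.879]
```

drive_tool(series=[[0.0,[0.001,0,0],[0,-0.01745,0]],[0.0,[0.00199,0,0],[0,-0.0349,0]],[0.0,[0.00298,0,0.0001],[0,-0.05236,0]],[0.0,[0.00398,0,0.00014],[0,-0.0698,0]],[0.0,[0.00497,0,0.00022],[0,-0.0873,0]]])

```text
time: 30.32
tool_pos: [0.5239, 0.0441, 0.1464]
ee_rot: [-3.138, -0.693, 1.141]
wrist_force: [-8.3, -5.3, 0.6]
width: 0.0322
finger_force: 30.0
```

```bash
python3 b.py 1 -1
```

```text
t tilt M Ft Fr Fy T lat rad [30.325 39.715 -1.198  5.984  5.779 -5.405  0.258  3.667 56.843]
```

drive_tool(series=[[0.0,[0.001,0,0],[0,-0.01745,0]],[0.0,[0.00199,0,0],[0,-0.0349,0]],[0.0,[0.00298,0,0.0001],[0,-0.05236,0]],[0.0,[0.00398,0,0.00014],[0,-0.0698,0]],[0.0,[0.00497,0,0.00022],[0,-0.0873,0]]])

```text
time: 30.95
tool_pos: [0.5254, 0.0474, 0.1495]
ee_rot: [-3.138, -0.605, 1.141]
wrist_force: [-9.5, -5.9, 1.5]
width: 0.032
finger_force: 30.0
```

```bash
python3 b.py 1 -1
```

```text
t tilt M Ft Fr Fy T lat rad [30.95  34.688 -1.25   6.786  6.544 -6.257  0.4    3.832 56.814]
```

drive_tool(series=[[0.0,[0.001,0,0],[0,-0.01745,0]],[0.0,[0.00199,0,0],[0,-0.0349,0]],[0.0,[0.00298,0,0.0001],[0,-0.05236,0]],[0.0,[0.00398,0,0.00014],[0,-0.0698,0]],[0.0,[0.00497,0,0.00022],[0,-0.0873,0]]])

```text
time: 31.58
tool_pos: [0.5271, 0.0509, 0.1523]
ee_rot: [-3.139, -0.518, 1.141]
wrist_force: [-10.0, -6.2, 1.8]
width: 0.0318
finger_force: 30.0
```

```bash
python3 b.py 1 -1
```

```text
t tilt M Ft Fr Fy T lat rad [31.575 29.659 -1.423  7.666  6.387 -6.567  0.443  4.028 56.771]
```

drive_tool(series=[[0.0,[0.001,0,0],[0,-0.01745,0]],[0.0,[0.00199,0,0],[0,-0.0349,0]],[0.0,[0.00298,0,0.0001],[0,-0.05236,0]],[0.0,[0.00398,0,0.00014],[0,-0.0698,0]],[0.0,[0.00497,0,0.00022],[0,-0.0873,0]]])

```text
time: 32.2
tool_pos: [0.5289, 0.0547, 0.1548]
ee_rot: [-3.139, -0.43, 1.141]
wrist_force: [-9.5, -6.4, 1.7]
width: 0.0319
finger_force: 30.0
```

```bash
python3 b.py 1 -1
```

```text
t tilt M Ft Fr Fy T lat rad [32.2   24.632 -1.481  8.177  5.582 -6.041  0.514  4.17  56.746]
```

drive_tool(series=[[0.0,[0.001,0,0],[0,-0.01745,0]],[0.0,[0.00199,0,0],[0,-0.0349,0]],[0.0,[0.00298,0,0.0001],[0,-0.05236,0]],[0.0,[0.00398,0,0.00014],[0,-0.0698,0]],[0.0,[0.00497,0,0.00022],[0,-0.0873,0]]])

```text
time: 32.83
tool_pos: [0.5308, 0.0586, 0.157]
ee_rot: [-3.139, -0.342, 1.141]
wrist_force: [-9.7, -6.0, 2.2]
width: 0.032
finger_force: 30.0
```

```bash
python3 b.py 1 -1; cat > fit2.py <<'E'
import numpy as np
from scipy.optimize import least_squares
D=np.array([[float(v) for v in l.split()] for l in open('log2.txt') if 'free' not in l]); D=D[D[:,-1]!=0]
a=np.radians(D[:,1]); M=D[:,2]+.42*np.sin(a); F=D[:,3]; lat=D[:,7]*1e-3; Fr=D[:,4]; dr=D[:,-1]
def res(p):
    L,f,A,b=p; T=M+L*F-lat*Fr*0
    return np.r_[(T+dr*f-A*np.sin(b-a))/.11,(A-.39)/.03,(f-.5)/.05,(L-.24)/.015]
s=least_squares(res,[.24,.5,.39,.8]); cov=np.linalg.inv(s.jac.T@s.jac)
print(np.round(s.x,3),np.degrees(s.x[3]),np.degrees(cov[3,3]**.5)); print(np.round(s.fun*.11,2)[:-3])
E
python3 fit2.py
```

```text
t tilt M Ft Fr Fy T lat rad [32.825 19.614 -1.539  8.23   5.214 -6.355  0.47   4.242 56.736]
[0.24  0.489 0.389 0.872] 49.98703169799314 4.547386571329921
[ 0.06  0.05 -0.07  0.16 -0.06 -0.12 -0.   -0.04  0.11  0.02 -0.05  0.03
  0.    0.   -0.11]
```

```bash
sed -i "s/^def res/ph=a+lat\/.052; T0=D[:,6]+.42*np.sin(a)\ndef res/; s/T=M+L\*F.*/T=T0+(L-.247)*F/; s/sin(b-a)/sin(b-ph)/" fit2.py; python3 fit2.py; python3 b.py 8
```

```text
[0.239 0.491 0.389 0.872] 49.93722937962135 4.514850986947073
[ 0.07  0.05 -0.07  0.16 -0.06 -0.12 -0.01 -0.03  0.12  0.03 -0.05  0.02
 -0.   -0.   -0.11]
t tilt M Ft Fr Fy T lat rad [33.    19.636 -1.597  8.244  5.94  -5.629  0.413  4.06  56.735]
sd [0.059 0.598 0.497 0.375 0.108]
```

```bash
cat >> b.py <<'E'
if n==1:
    for k in range(3):
        imaging.snapshot('side'); v=m(); print(np.round(v[[1,2,3,6,7]],2)); open('log2.txt','a').write(' '.join(f'{x:.4f}' for x in v)+' '+sys.argv[2]+'\n')
E
```

drive_tool(series=[[0.0,[-0.001,0,0],[0,0.01745,0]],[0.0,[-0.00199,0,0],[0,0.0349,0]],[0.0,[-0.00298,0,0.0001],[0,0.05236,0]],[0.0,[-0.00398,0,0.00014],[0,0.0698,0]],[0.0,[-0.00497,0,0.00022],[0,0.0873,0]]])

```text
time: 33.85
tool_pos: [0.5301, 0.0572, 0.1562]
ee_rot: [-3.14, -0.437, 1.142]
wrist_force: [-5.8, 1.5, 2.5]
width: 0.0321
finger_force: 30.0
```

drive_tool(series=[[0.0,[-0.001,0,0],[0,0.01745,0]],[0.0,[-0.00199,0,0],[0,0.0349,0]],[0.0,[-0.00298,0,0.0001],[0,0.05236,0]],[0.0,[-0.00398,0,0.00014],[0,0.0698,0]],[0.0,[-0.00497,0,0.00022],[0,0.0873,0]]])

```text
time: 34.48
tool_pos: [0.5283, 0.0535, 0.154]
ee_rot: [-3.14, -0.525, 1.142]
wrist_force: [-4.7, 2.2, 2.0]
width: 0.032
finger_force: 30.0
```

```bash
python3 b.py 1 1
```

```text
t tilt M Ft Fr Fy T lat rad [34.475 30.108 -0.27  -1.073  1.659 -5.169 -0.535  0.245 56.796]
[30.14 -0.08 -1.   -0.32  0.43]
[30.1  -0.14 -1.53 -0.52  0.45]
[ 3.008e+01 -2.400e-01 -2.000e-02 -2.400e-01  4.500e-01]
```

drive_tool(series=[[0.0,[-0.001,0,0],[0,0.01745,0]],[0.0,[-0.00199,0,0],[0,0.0349,0]],[0.0,[-0.00298,0,0.0001],[0,0.05236,0]],[0.0,[-0.00398,0,0.00014],[0,0.0698,0]],[0.0,[-0.00497,0,0.00022],[0,0.0873,0]]])

```text
time: 35.25
tool_pos: [0.5267, 0.05, 0.1515]
ee_rot: [-3.14, -0.613, 1.143]
wrist_force: [-5.9, 4.9, 1.9]
width: 0.032
finger_force: 30.0
```

```bash
python3 b.py 1 1
```

```text
t tilt M Ft Fr Fy T lat rad [35.25  35.156 -0.062 -2.744  0.415 -7.43  -0.74  -0.172 56.796]
[35.19  0.1  -3.4  -0.74  0.04]
[35.15  0.05 -1.68 -0.37  0.07]
[35.13 -0.06 -1.31 -0.38  0.07]
```

drive_tool(series=[[0.0,[-0.001,0,0],[0,0.01745,0]],[0.0,[-0.00199,0,0],[0,0.0349,0]],[0.0,[-0.00298,0,0.0001],[0,0.05236,0]],[0.0,[-0.00398,0,0.00014],[0,0.0698,0]],[0.0,[-0.00497,0,0.00022],[0,0.0873,0]]])

```text
time: 36.02
tool_pos: [0.5251, 0.0466, 0.1487]
ee_rot: [-3.14, -0.701, 1.143]
wrist_force: [-3.2, 4.0, 1.8]
width: 0.0319
finger_force: 30.0
```

```bash
python3 b.py 1 1
```

```text
t tilt M Ft Fr Fy T lat rad [ 3.6025e+01  4.0191e+01  2.0000e-02 -2.9510e+00 -1.0100e-01 -4.5320e+00
 -7.0800e-01 -4.5600e-01  5.6779e+01]
[40.22  0.3  -3.8  -0.64 -0.23]
[40.19  0.13 -2.56 -0.5  -0.23]
[40.16  0.14 -3.85 -0.81 -0.21]
```

drive_tool(series=[[0.0,[-0.001,0,0],[0,0.01745,0]],[0.0,[-0.00199,0,0],[0,0.0349,0]],[0.0,[-0.00298,0,0.0001],[0,0.05236,0]],[0.0,[-0.00398,0,0.00014],[0,0.0698,0]],[0.0,[-0.00497,0,0.00022],[0,0.0873,0]]])

```text
time: 36.8
tool_pos: [0.5236, 0.0435, 0.1455]
ee_rot: [-3.14, -0.789, 1.143]
wrist_force: [-4.3, 6.2, 2.5]
width: 0.0318
finger_force: 30.0
```

```bash
python3 b.py 1 1
```

```text
t tilt M Ft Fr Fy T lat rad [36.8   45.22   0.215 -4.489 -0.955 -6.485 -0.894 -0.733 56.775]
[45.26  0.37 -5.13 -0.89 -0.49]
[45.22  0.3  -4.64 -0.84 -0.46]
[45.19  0.3  -3.22 -0.5  -0.43]
```

drive_tool(series=[[0.0,[-0.001,0,0],[0,0.01745,0]],[0.0,[-0.00199,0,0],[0,0.0349,0]],[0.0,[-0.00298,0,0.0001],[0,0.05236,0]],[0.0,[-0.00398,0,0.00014],[0,0.0698,0]],[0.0,[-0.00497,0,0.00022],[0,0.0873,0]]])

```text
time: 37.58
tool_pos: [0.5222, 0.0406, 0.142]
ee_rot: [-3.14, -0.877, 1.143]
wrist_force: [-4.6, 6.5, 2.4]
width: 0.0317
finger_force: 30.0
```

```bash
python3 b.py 1 1
```

```text
t tilt M Ft Fr Fy T lat rad [37.575 50.251  0.329 -4.466 -1.579 -6.873 -0.775 -0.955 56.759]
[50.29  0.5  -5.4  -0.83 -0.72]
[50.25  0.42 -4.62 -0.72 -0.72]
[50.22  0.34 -4.34 -0.73 -0.66]
```

drive_tool(series=[[0.0,[-0.001,0,0],[0,0.01745,0]],[0.0,[-0.00199,0,0],[0,0.0349,0]],[0.0,[-0.00298,0,0.0001],[0,0.05236,0]],[0.0,[-0.00398,0,0.00014],[0,0.0698,0]],[0.0,[-0.00497,0,0.00022],[0,0.0873,0]]])

```text
time: 38.35
tool_pos: [0.5209, 0.0379, 0.1383]
ee_rot: [-3.14, -0.965, 1.143]
wrist_force: [-3.5, 7.1, 4.5]
width: 0.0316
finger_force: 30.0
```

```bash
python3 b.py 1 1; python3 fit2.py
```

```text
t tilt M Ft Fr Fy T lat rad [38.35  55.272  0.403 -6.583 -1.514 -6.096 -1.223 -1.164 56.773]
[55.31  0.71 -6.11 -0.8  -0.93]
[55.27  0.49 -5.22 -0.8  -0.89]
[55.25  0.49 -5.39 -0.84 -0.89]
[0.227 0.416 0.394 0.915] 52.421982126981796 3.316260289116111
[-0.01 -0.01 -0.12  0.11 -0.09 -0.14 -0.02 -0.01  0.12  0.02 -0.07 -0.01
 -0.04 -0.05 -0.16 -0.04  0.18 -0.01  0.24 -0.14 -0.13  0.21  0.19 -0.05
  0.04  0.16 -0.13 -0.14 -0.13 -0.09  0.23  0.03 -0.    0.09  0.07 -0.32
  0.1   0.08  0.04]
```

```bash
sed "s/^a=/D=D[np.r_[0:15,15:len(D):4]]\na=/" fit2.py > fit3.py; python3 fit3.py; sed 's/(L-.24)\/.015/(L-.24)\/.1/' fit3.py|python3 -; sed 's/(A-.39)\/.03/(A-.39)\/.3/;s/(f-.5)\/.05/(f-.5)\/.5/;s/(L-.24)\/.015/(L-.247)\/.001/' fit3.py|python3 -
```

```text
[0.234 0.48  0.389 0.816] 46.777964348575544 3.843911425098015
[ 0.08  0.07 -0.04  0.19 -0.02 -0.08  0.04 -0.01  0.12  0.03 -0.05  0.02
 -0.01 -0.02 -0.13  0.06 -0.06  0.03 -0.07  0.1  -0.26]
[0.232 0.472 0.388 0.811] 46.48907627934298 3.9028239301109493
[ 0.08  0.07 -0.04  0.19 -0.02 -0.07  0.04 -0.01  0.13  0.03 -0.05  0.01
 -0.02 -0.02 -0.13  0.06 -0.06  0.03 -0.07  0.11 -0.26]
[0.247 0.538 0.477 0.838] 47.99141157485244 3.2234699713634867
[ 0.09  0.08 -0.04  0.19 -0.03 -0.09  0.03 -0.02  0.13  0.04 -0.05  0.02
 -0.   -0.   -0.12  0.07 -0.07  0.03 -0.09  0.1  -0.29]
```

```bash
sed -i '/^if n==1/,$d' b.py; awk 'NR>17{k++; if(k%4!=1) next} {print}' log2.txt > l; wc -l log2.txt l; cp l log2.txt; python3 fit2.py
```

```text
41 log2.txt
  23 l
  64 total
[0.234 0.48  0.389 0.816] 46.777964348575544 3.843911425098015
[ 0.08  0.07 -0.04  0.19 -0.02 -0.08  0.04 -0.01  0.12  0.03 -0.05  0.02
 -0.01 -0.02 -0.13  0.06 -0.06  0.03 -0.07  0.1  -0.26]
```

drive_tool(series=[[0.0,[0.001,0,0],[0,-0.01745,0]],[0.0,[0.00199,0,0],[0,-0.0349,0]],[0.0,[0.00298,0,0.0001],[0,-0.05236,0]],[0.0,[0.00398,0,0.00014],[0,-0.0698,0]],[0.0,[0.00497,0,0.00022],[0,-0.0873,0]]])

```text
time: 39.12
tool_pos: [0.5213, 0.0385, 0.1393]
ee_rot: [-3.138, -0.869, 1.14]
wrist_force: [-7.0, -1.4, -2.0]
width: 0.0319
finger_force: 30.0
```

drive_tool(series=[[0.0,[0.001,0,0],[0,-0.01745,0]],[0.0,[0.00199,0,0],[0,-0.0349,0]],[0.0,[0.00298,0,0.0001],[0,-0.05236,0]],[0.0,[0.00398,0,0.00014],[0,-0.0698,0]],[0.0,[0.00497,0,0.00022],[0,-0.0873,0]]])

```text
time: 39.75
tool_pos: [0.5225, 0.0413, 0.1429]
ee_rot: [-3.138, -0.781, 1.14]
wrist_force: [-6.9, -2.9, -1.8]
width: 0.0318
finger_force: 30.0
```

```bash
python3 b.py 1 -1
```

```text
t tilt M Ft Fr Fy T lat rad [39.75  44.772 -0.946  5.177  2.628 -5.077  0.322  3.31  56.63 ]
```

drive_tool(series=[[0.0,[0.001,0,0],[0,-0.01745,0]],[0.0,[0.00199,0,0],[0,-0.0349,0]],[0.0,[0.00298,0,0.0001],[0,-0.05236,0]]])

```text
time: 40.12
tool_pos: [0.5233, 0.043, 0.1449]
ee_rot: [-3.138, -0.728, 1.14]
wrist_force: [-8.7, -3.3, -1.1]
width: 0.0318
finger_force: 30.0
```

```bash
python3 b.py 1 -1
```

```text
t tilt M Ft Fr Fy T lat rad [40.125 41.742 -1.103  5.652  3.59  -6.552  0.278  3.56  56.592]
```

drive_tool(series=[[0.0,[0.001,0,0],[0,-0.01745,0]],[0.0,[0.00199,0,0],[0,-0.0349,0]],[0.0,[0.00298,0,0.0001],[0,-0.05236,0]]])

```text
time: 40.5
tool_pos: [0.5243, 0.0449, 0.1469]
ee_rot: [-3.138, -0.676, 1.14]
wrist_force: [-9.1, -4.4, -0.7]
width: 0.0321
finger_force: 30.0
```

```bash
python3 b.py 1 -1
```

```text
t tilt M Ft Fr Fy T lat rad [40.5   38.729 -1.055  6.479  4.249 -6.461  0.528  3.62  56.595]
```

drive_tool(series=[[0.0,[0.001,0,0],[0,-0.01745,0]],[0.0,[0.00199,0,0],[0,-0.0349,0]],[0.0,[0.00298,0,0.0001],[0,-0.05236,0]]])

```text
time: 40.88
tool_pos: [0.5252, 0.0469, 0.1488]
ee_rot: [-3.138, -0.623, 1.141]
wrist_force: [-8.8, -5.0, 0.0]
width: 0.0324
finger_force: 30.0
```

```bash
python3 b.py 1 -1
```

```text
t tilt M Ft Fr Fy T lat rad [40.875 35.711 -1.236  6.629  4.772 -5.964  0.38   3.736 56.575]
```

drive_tool(series=[[0.0,[0.001,0,0],[0,-0.01745,0]],[0.0,[0.00199,0,0],[0,-0.0349,0]],[0.0,[0.00298,0,0.0001],[0,-0.05236,0]]])

```text
time: 41.25
tool_pos: [0.5261, 0.0489, 0.1505]
ee_rot: [-3.138, -0.57, 1.141]
wrist_force: [-8.9, -5.7, 0.5]
width: 0.0318
finger_force: 30.0
```

```bash
python3 b.py 1 -1
```

```text
t tilt M Ft Fr Fy T lat rad [41.25  32.688 -1.33   7.158  5.2   -5.735  0.414  3.903 56.553]
```

drive_tool(series=[[0.0,[0.001,0,0],[0,-0.01745,0]],[0.0,[0.00199,0,0],[0,-0.0349,0]],[0.0,[0.00298,0,0.0001],[0,-0.05236,0]]])

```text
time: 41.62
tool_pos: [0.5272, 0.051, 0.1522]
ee_rot: [-3.138, -0.518, 1.141]
wrist_force: [-9.2, -5.8, 1.5]
width: 0.032
finger_force: 30.0
```

```bash
python3 b.py 1 -1
```

```text
t tilt M Ft Fr Fy T lat rad [41.625 29.673 -1.364  7.092  5.772 -5.959  0.361  3.978 56.538]
```

drive_tool(series=[[0.0,[0.001,0,0],[0,-0.01745,0]],[0.0,[0.00199,0,0],[0,-0.0349,0]],[0.0,[0.00298,0,0.0001],[0,-0.05236,0]]])

```text
time: 42.0
tool_pos: [0.5282, 0.0533, 0.1537]
ee_rot: [-3.139, -0.465, 1.141]
wrist_force: [-8.6, -6.5, 2.0]
width: 0.032
finger_force: 30.0
```

```bash
python3 b.py 1 -1; python3 fit2.py
```

```text
t tilt M Ft Fr Fy T lat rad [42.    26.656 -1.444  7.626  6.006 -5.138  0.411  4.068 56.51 ]
[0.235 0.487 0.387 0.83 ] 47.54380884431937 3.4583869601183097
[ 0.09  0.07 -0.04  0.18 -0.03 -0.08  0.03 -0.02  0.12  0.02 -0.06  0.01
 -0.02 -0.02 -0.13  0.06 -0.06  0.03 -0.07  0.1  -0.27  0.07 -0.01  0.19
  0.   -0.01 -0.1  -0.09]
```

```bash
sed "s/^def res/X=np.c_[np.ones_like(F),M,lat*1e3,a]; co,*_=np.linalg.lstsq(X,F,rcond=None); Fs=X@co; print('F resid',(F-Fs).std(),co); T0=T0+.247*(Fs-F); F=Fs\ndef res/" fit2.py > fit4.py; python3 fit4.py
```

```text
F resid 0.3325432768131076 [-0.60304807 -0.30161164  2.20914952 -2.20530571]
[0.239 0.505 0.389 0.843] 48.30705120315019 3.4493953480885593
[-0.01  0.07  0.01 -0.   -0.03 -0.06 -0.02 -0.03  0.03  0.    0.    0.02
 -0.05 -0.04 -0.07  0.04  0.02 -0.04  0.01  0.01 -0.03  0.07  0.05  0.11
 -0.01 -0.02 -0.02 -0.06]
```

drive_tool(series=[[0.0,[-0.001,0,0],[0,0.01745,0]],[0.0,[-0.00199,0,0],[0,0.0349,0]],[0.0,[-0.00298,0,0.0001],[0,0.05236,0]],[0.0,[-0.00398,0,0.00014],[0,0.0698,0]],[0.0,[-0.00497,0,0.00022],[0,0.0873,0]]])

```text
time: 42.62
tool_pos: [0.5277, 0.0521, 0.1528]
ee_rot: [-3.14, -0.561, 1.142]
wrist_force: [-5.5, 4.1, 2.2]
width: 0.0319
finger_force: 30.0
```

drive_tool(series=[[0.0,[-0.001,0,0],[0,0.01745,0]],[0.0,[-0.00199,0,0],[0,0.0349,0]],[0.0,[-0.00298,0,0.0001],[0,0.05236,0]],[0.0,[-0.00398,0,0.00014],[0,0.0698,0]],[0.0,[-0.00497,0,0.00022],[0,0.0873,0]]])

```text
time: 43.25
tool_pos: [0.526, 0.0487, 0.1502]
ee_rot: [-3.14, -0.649, 1.142]
wrist_force: [-3.7, 3.5, 2.2]
width: 0.0319
finger_force: 30.0
```

```bash
python3 b.py 1 1
```

```text
t tilt M Ft Fr Fy T lat rad [43.25  37.169 -0.06  -2.641  0.781 -4.844 -0.711 -0.18  56.609]
```

drive_tool(series=[[0.0,[-0.001,0,0],[0,0.01745,0]],[0.0,[-0.00199,0,0],[0,0.0349,0]],[0.0,[-0.00298,0,0.0001],[0,0.05236,0]],[0.0,[-0.00398,0,0.00014],[0,0.0698,0]],[0.0,[-0.00497,0,0.00022],[0,0.0873,0]]])

```text
time: 43.88
tool_pos: [0.5245, 0.0453, 0.1472]
ee_rot: [-3.14, -0.736, 1.143]
wrist_force: [-4.7, 4.6, 1.5]
width: 0.032
finger_force: 30.0
```

```bash
python3 b.py 1 1
```

```text
t tilt M Ft Fr Fy T lat rad [43.875 42.195  0.066 -2.68  -0.375 -6.182 -0.595 -0.393 56.624]
```

drive_tool(series=[[0.0,[-0.001,0,0],[0,0.01745,0]],[0.0,[-0.00199,0,0],[0,0.0349,0]],[0.0,[-0.00298,0,0.0001],[0,0.05236,0]],[0.0,[-0.00398,0,0.00014],[0,0.0698,0]],[0.0,[-0.00497,0,0.00022],[0,0.0873,0]]])

```text
time: 44.5
tool_pos: [0.523, 0.0423, 0.1439]
ee_rot: [-3.14, -0.824, 1.143]
wrist_force: [-4.8, 5.7, 1.8]
width: 0.0321
finger_force: 30.0
```

```bash
python3 b.py 1 1; python3 fit4.py
```

```text
t tilt M Ft Fr Fy T lat rad [44.5   47.228  0.168 -3.49  -1.124 -6.692 -0.694 -0.651 56.6  ]
F resid 0.34039309974679577 [-0.31593364  0.17146409  2.33174592 -2.65448173]
[0.239 0.5   0.389 0.87 ] 49.84365428806684 3.3193994905245914
[-0.01  0.06  0.   -0.01 -0.03 -0.07 -0.03 -0.03  0.03 -0.   -0.    0.03
 -0.05 -0.04 -0.07  0.04  0.03 -0.04  0.01  0.01 -0.03  0.08  0.05  0.12
 -0.01 -0.02 -0.02 -0.06  0.03  0.05  0.01]
```

drive_tool(series=[[0.0,[-0.001,0,0],[0,0.01745,0]],[0.0,[-0.00199,0,0],[0,0.0349,0]],[0.0,[-0.0023,0,0],[0,0.0401,0]],[0.0,[-0.0023,0,0],[0,0.0401,0]],[0.0,[-0.0023,0,0],[0,0.0401,0]]])

```text
time: 45.12
tool_pos: [0.5224, 0.0409, 0.1422]
ee_rot: [-3.14, -0.864, 1.143]
wrist_force: [-3.8, 5.1, 2.7]
width: 0.0319
finger_force: 30.0
```

drive_tool(series=[[0.0,[0,0,0],[0,0,0]],[0.0,[0,0,0],[0,0,0]],[0.0,[0,0,0],[0,0,0]],[0.0,[0,0,0],[0,0,0]],[0.0,[0,0,0],[0,0,0]]])

```text
time: 45.75
tool_pos: [0.5224, 0.0409, 0.1422]
ee_rot: [-3.14, -0.864, 1.143]
wrist_force: [-4.4, 6.2, 2.9]
width: 0.0317
finger_force: 30.0
```

```bash
python3 - <<'E'
from h import *
s=snap('scene','s9.png'); cv2.imwrite('pics/c9.png',cv2.resize(s[180:400,100:400],(800,587))[:,:,::-1]); print(abs(robot.get_obs()['qvel']).max())
E
python3 b.py 8
```

```text
0.0021318815853779297
t tilt M Ft Fr Fy T lat rad [45.975 49.493  0.23  -4.293 -0.933 -5.899 -0.829 -0.604 56.605]
sd [0.022 0.564 0.492 0.504 0.142]
```

View pics/c9.png

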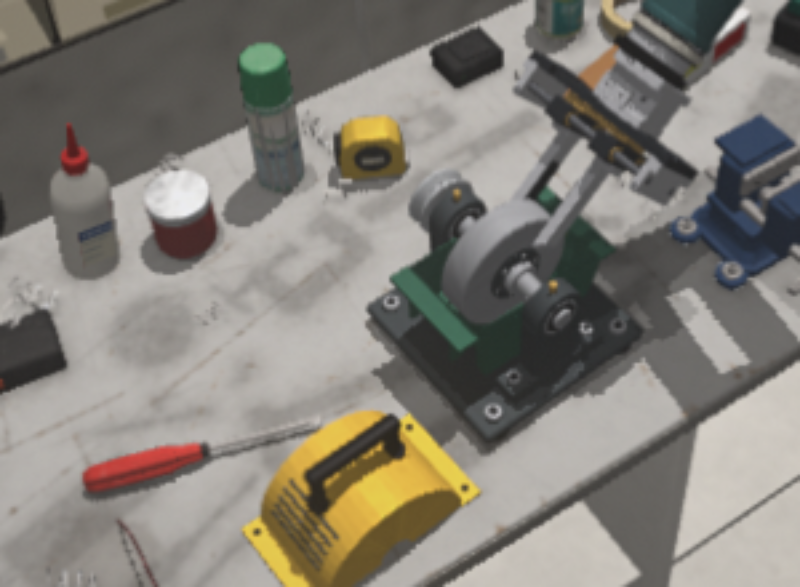

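The guard stands flat on bare bench near (360,500). The drum is gripped on its +x side with its top at (500,215) clear for the punch, and the arm is motionless.

```bash
python3 -c "
from bench import robot
print(robot.close_job())"
```

```text
the job is handed in; nothing more can be done
None
```

The job is handed in: the guard stands feet down on the bare bench, and the arm is holding the drum motionless with its heavy side straight down, to about ±4° as felt through the wrist, top clear for your punch.

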